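# Nest the bell domes

### The arm

A 6-joint arm with a two-finger parallel gripper is mounted at the origin on the work surface. World frame = base frame: x ahead of the robot, y to its left, z up, the work surface at z = 0. Lengths are in m, angles in rad, forces in N, time in s.
With the tool pointing down it reaches from about 0.25 to 0.725 m from the base axis. Payload 4 kg.
Tool frame: the origin (TCP) lies at the very end of the fingers, on their centre line; the grasp point (between the pads) lies 19 mm behind it; x points along the fingers, y is the direction in which the jaws open and shut, and the axes are right-handed (so a half turn about x gives the same grasp; the last joint's range is limited). The gripper opens to 85 mm and grips with 20 to 120 N. Pads are 22 mm wide; open, the fingers measure 114 mm over their backs; the gripper's body (76 mm by 85 mm) begins 54 mm behind the grasp point. The pads swing forward as they close: fully open they stand 13 mm farther back than shut.
Start: joints at [1.163, 0.241, 0.005, 1.335, 0, 1.571], TCP at [0.198, 0.459, 0.231] pointing down, gripper open.
Joint ranges: [-2.72, 2.72], [-1.05, 1.87], [-1.09, 1.28], [-1.99, 2.15], [-1.42, 1.44], [-3.14, 3.14]. Speed limits (rad/s): [2.79, 2.79, 3.14, 3.14, 3.14, 3.14].

### API

Orientations are given as a unit quaternion [x, y, z, w].
In Python, from workcell import get_obs, camera, job_done gives the robot as it stands. The module is installed in compiled form; this text tells all that it offers.
- The arm moves only by the tool arm_command, never from a script. Its argument "motion" is a list of rows, each an object of numbers: "x", "y", "z": the shift along the tool's x, y, z in m; "roll": the turn about the tool's x in rad; "fingers": the opening, from 0 (shut) to 1 (fully open). A call has 1 to 20 rows; each row shifts and turns the pose as measured when the row begins, along the tool's axes as they then stand; what a row does not reach is not made up. A row lasts 1/12 s, in which the tool goes at most 41.7 mm and 7.16 degrees, less where a joint would pass 70% of its speed; a pose out of reach is approached as far as the arm can. A call is refused whole if a number of a shift passes 0.0417 or a number of a turn 0.125, either way. A call with a gripper value outside its range is refused whole. The fingers move at their own pace and stop on an object; the grip force is fixed at half the most. Time passes only in rows, so rows that do not move let the fingers close. It gives the time, the measured TCP pose, the force and the opening at its end, in the units of the state.
- get_obs(): the state, without advancing time (a new reading comes with each control period).
- camera(name): name is "scene" or "top" or "wrist"; returns a dict with "frame" (400x640x3 uint8, red, green, blue), "intrinsics" (3x3 intrinsics, pixels), "rvec" (rotation vector, rad) and "tvec" (3), from world to camera coordinates, as OpenCV has them. Camera axes: x right, y down, z forward; pixel columns grow to the right and rows downward; lengths in m; the calibration is good to about 2 mm. A picture is of the moment at which its call begins. There is no depth.
- job_done(): hands the job in, once; it reports no verdict.
The state is a dict: "clock": time; "joint_pos": joint angles; "joint_vel": joint speeds; "tau": joint torques, N m; "eef_pos": TCP position; "tool_rot": TCP orientation; "ft_force": force on the tool from outside, world axes, zero at the start; "ft_torque": the same for the moment, N m; "grip_width": finger opening in m.
Only numpy, scipy, OpenCV 4.12 (cv2) and the standard library are available. Lean on these libraries where they do the work, as an engineer would, in place of code of your own. Each camera call takes 0.05 s, during which the arm holds its last target.

### The job

Three plain steel bell domes lie upside down on the ledge, open side up: nest them for storage. Leave the largest standing where it is, lower the middle-sized one into it so that it stands level on the bottom near the middle, and the smallest into the middle-sized one in the same way. Lower them in rather than dropping them, and let go.

Things in the scene. Friction and masses are not known exactly. Their poses are not given: they have to be found in the camera images.
- large_dome: Largest steel bell dome, inverted (open side up) on its flat round knob on the ledge (z = 0). Rim 110 mm outer, 102 inner diameter, wall 4, 34 tall in all. Knob 60 diameter, 6 tall. Its flat inner bottom, about 68 across, lies 10 mm above the origin. Origin: centre of the knob's underside; z up the axis. About 0.4 kg.
- medium_dome: Middle-sized steel bell dome, inverted like the large one. Rim 66 mm outer, 58 inner diameter, wall 4, 42 tall in all; outside straight and upright for 14 below the rim (grip across there). Knob 30 diameter, 16 tall. Flat inner bottom, 40 across, 20 above the origin. Origin: centre of the knob's underside, z up; seated, 10 above the large dome's origin, rim 18 above the large rim. 0.17 kg.
- small_dome: Smallest steel bell dome, inverted likewise. Rim 44 mm outer, 36 inner diameter, wall 4, 44 tall in all; outside straight and upright for 14 below the rim (grip across there). Knob 22 diameter, 20 tall. Origin: centre of the knob's underside, z up; seated, 20 above the medium dome's origin, rim 22 above the medium rim. 0.1 kg.
Mind the look-alikes: they are no part of the job. Leave any brown or orange look-alike of the medium_dome alone.

How it is judged:
At the end, for the whole second after the job is handed in: Medium dome inside the large (centres within 20 mm), small inside the medium (within 12 mm), each resting on the bottom below (height within 5 mm of seated), all open side up and level within 10 degrees, at rest; large dome within 40 mm of its start (horizontal distance between medium_dome and large_dome below 0.02 m and z of medium_dome in the frame of large_dome between 0.005 and 0.015 m and horizontal distance between small_dome and medium_dome below 0.012 m and z of small_dome in the frame of medium_dome between 0.015 and 0.025 m and angle between each of large_dome, medium_dome, small_dome's own z axis and vertical below 0.175 rad and distance of large_dome from where it was at the start of the episode below 0.04 m and linear speed of each of medium_dome, small_dome below 0.02 m/s); the robot touches nothing.
It fails at once if the medium dome is let go more than 25 mm above its seat in the large dome (horizontal distance between medium_dome and large_dome below 0.06 m and z of medium_dome in the frame of large_dome above 0.035 m and contact force between the fingers and medium_dome below 0.05 N and contact force between medium_dome and large_dome below 0.05 N).
It fails at once if the small dome is let go more than 25 mm above its seat in the medium dome (horizontal distance between small_dome and medium_dome below 0.035 m and z of small_dome in the frame of medium_dome above 0.045 m and contact force between the fingers and small_dome below 0.05 N and contact force between small_dome and medium_dome below 0.05 N).
It also fails if it takes over 53 s, if anything falls off the work surface, if the arm or the gripper's body presses on something with over 40 N, if the wrist force passes 120 N, or if a joint passes its speed limit or range.

## Working session

There is one attempt and no reset: what is moved stays moved. The work goes in short steps, Python scripts to look and compute and a tool call to move; the robot and the scene stay as the last step left them, time stands still between calls to the robot, and variables do not carry over. Pictures are saved under pics/ and viewed, and the job is handed in when it is done.

Besides the shell and the picture viewer there is one more tool, called after "Call:" in YAML: its name, and indented under it one key for each argument. arm_command: Moves the arm, as the interface text tells. Its arguments: {"type":"object","properties":{"motion":{"type":"array","items":{"type":"object","properties":{"x":{"type":"number"},"y":{"type":"number"},"z":{"type":"number"},"roll":{"type":"number"},"fingers":{"type":"number"}}}}},"required":["motion"]}

```bash
mkdir -p pics
cat > h.py <<'E'
import numpy as np, cv2
from workcell import get_obs, camera
def shot(n,f):
    c=camera(n); cv2.imwrite('pics/'+f,cv2.cvtColor(c['frame'],cv2.COLOR_RGB2BGR)); np.savez('pics/'+f[:-4],**{k:np.array(c[k]) for k in c}); return c
def load(f): return dict(np.load('pics/'+f+'.npz'))
def proj(c,P):
    return cv2.projectPoints(np.array(P,float).reshape(-1,3),np.array(c['rvec']),np.array(c['tvec']),np.array(c['intrinsics']),None)[0].reshape(-1,2)
def back(c,uv,z):
    R=cv2.Rodrigues(np.array(c['rvec']))[0];t=np.array(c['tvec']).ravel();K=np.array(c['intrinsics'])
    d=R.T@np.linalg.inv(K)@np.array([uv[0],uv[1],1.]);o=-R.T@t
    return o+d*(z-o[2])/d[2]
E
python3 - <<'E'
from h import *
for n in ['scene','top','wrist']: shot(n,n+'0.png')
print(get_obs())
a=[cv2.imread(f'pics/{n}0.png') for n in ['scene','top','wrist']]
E
```

```text
{'clock': 0.15, 'joint_pos': array([1.16302490e+00, 2.41279929e-01, 4.00944774e-03, 1.33518534e+00,
       3.02892699e-05, 1.57077952e+00]), 'joint_vel': array([-0.00044339, -0.00042788,  0.00447976,  0.00021125,  0.00040427,
       -0.00043956]), 'tau': array([-2.54711658e-04, -3.72635078e+01,  2.52639449e+01,  1.23751056e-02,
       -2.69404168e-06, -9.40724831e-07]), 'eef_pos': array([0.19808123, 0.45856132, 0.23058822]), 'tool_rot': array([ 0.14259395,  0.69259088, -0.14373875,  0.6923323 ]), 'ft_force': array([-0.22200328,  0.14116512, -0.11727666]), 'ft_torque': array([ 0.00986457,  0.0236948 , -0.02594105]), 'grip_width': 0.08566565922080958}
```

View pics/scene0.png

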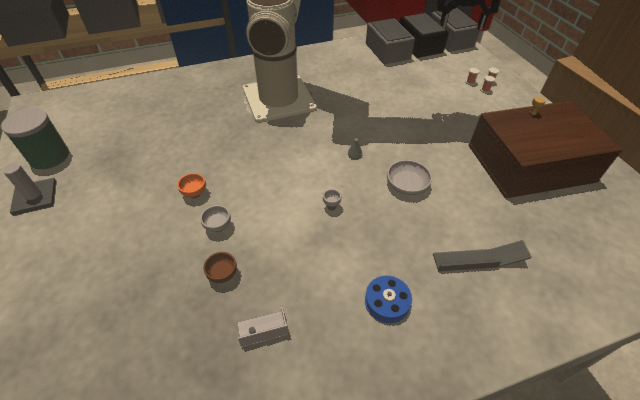

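View pics/top0.png

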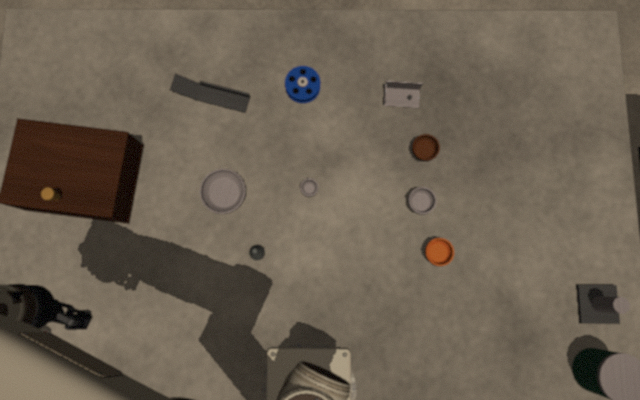

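View pics/wrist0.png

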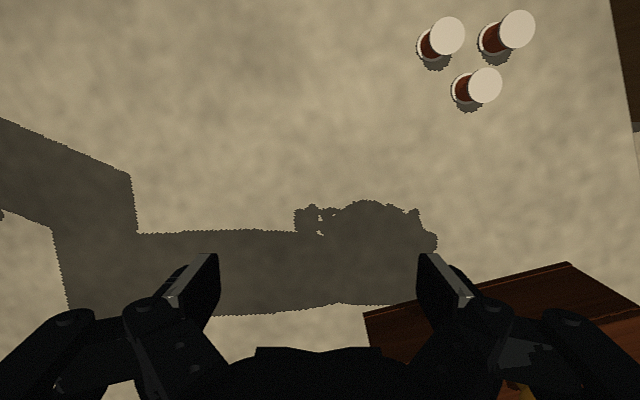

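Candidates in the top view: large dome (224,190); small (309,187); medium plain steel (420,200). The look-alikes are brown (425,148) and orange (438,250), and the grey cone at (257,252) is something else. I choose the plain steel ones and check them in a crop.

Run:
```python
from h import *
s=load('scene0');t=load('top0')
a=cv2.resize(t['frame'][120:280,190:470],None,fx=2.8,fy=2.8,interpolation=cv2.INTER_CUBIC)
b=cv2.resize(s['frame'][130:300,170:440],None,fx=2.8,fy=2.8,interpolation=cv2.INTER_CUBIC)
cv2.imwrite('pics/ct.png',a[:,:,::-1]);cv2.imwrite('pics/cs.png',b[:,:,::-1])
for n,uv,z in [('L',(224,190),.034),('S',(309,187),.044),('M',(420,200),.042),('br',(425,148),.042),('or',(438,250),.042)]: print(n,back(t,uv,z))
for n,uv,z in [('L',(409,178),.034),('S',(332,196),.044),('M',(216,216),.042),]: print(n,back(s,uv,z))
print(np.linalg.norm(back(t,(224,190),.03)-back(t,(225,190),.03)))
```

```text
L [0.46181159 0.20287196 0.034     ]
S [ 4.67888546e-01 -1.97141733e-04  4.40000000e-02]
M [ 0.43797916 -0.26281921  0.042     ]
br [ 0.56502003 -0.27859238  0.042     ]
or [ 0.3199956  -0.30121738  0.042     ]
L [0.47363982 0.2004542  0.034     ]
S [ 0.47493344 -0.0017051   0.044     ]
M [ 0.44410391 -0.26660698  0.042     ]
0.002396001058108925
```

View pics/ct.png

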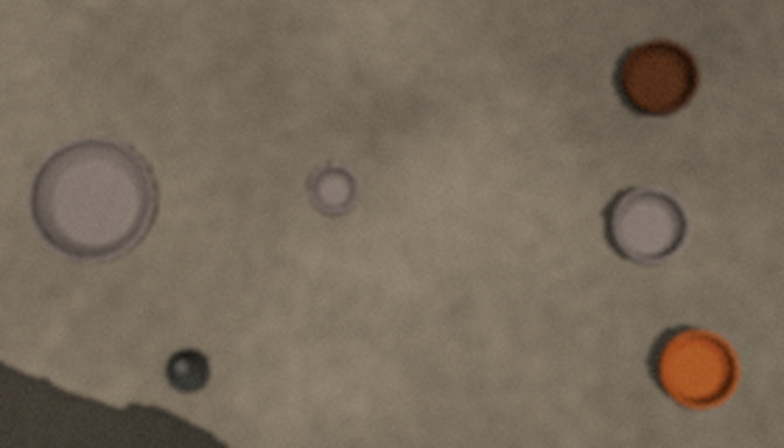

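View pics/cs.png

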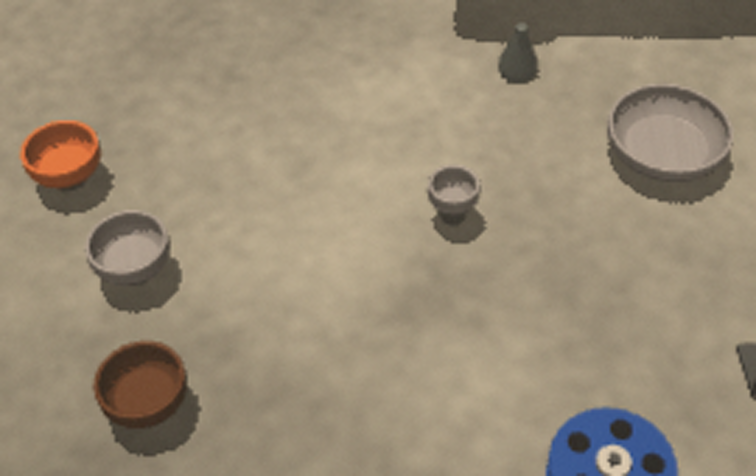

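```bash
cat >> h.py <<'E'
from scipy.spatial.transform import Rotation as Ro
def tool(o=None):
    o=o or get_obs(); return Ro.from_quat(o['tool_rot']).as_matrix()
E
python3 - <<'E'
from h import *
R=tool();print(R.round(3))
s=load('scene0');t=load('top0')
# model overlay
import numpy as np
th=np.linspace(0,2*np.pi,60)
obj={'L':(.467,.2025,.034,.055),'S':(.4715,-.001,.044,.022),'M':(.441,-.2647,.042,.033)}
for nm,c,o,sz in [('t',t,(190,120),(280,160)),('s',s,(170,130),(270,170))]:
    im=cv2.resize(c['frame'][o[1]:o[1]+sz[1],o[0]:o[0]+sz[0]],None,fx=2.9,fy=2.9,interpolation=cv2.INTER_CUBIC)[:,:,::-1].copy()
    for k,(x,y,z,r) in obj.items():
        P=np.c_[x+r*np.cos(th),y+r*np.sin(th),0*th+z]
        uv=((proj(c,P)-o+.5)*2.9-.5)
        cv2.polylines(im,[np.round(uv).astype(np.int32)],True,(0,255,0),1)
    cv2.imwrite(f'pics/ov_{nm}.png',im)
# current TCP in wrist cam
w=load('wrist0');print(cv2.Rodrigues(w['rvec'])[0].round(3),w['intrinsics']); Rw=cv2.Rodrigues(w['rvec'])[0];cam=-Rw.T@w['tvec'].ravel();print(cam, R.T@(cam-get_obs()['eef_pos']))
E
```

```text
[[-0.001  0.397  0.918]
 [-0.002  0.918 -0.397]
 [-1.    -0.002 -0.   ]]
[[ 0.397  0.918 -0.003]
 [ 0.886 -0.383  0.262]
 [ 0.239 -0.106 -0.965]] [[328.04374054   0.         317.9339377 ]
 [  0.         328.04374054 203.58419379]
 [  0.           0.           1.        ]]
[0.13766493 0.48343109 0.37286898] [-0.14227671 -0.00136335 -0.06532938]
```

View pics/ov_t.png

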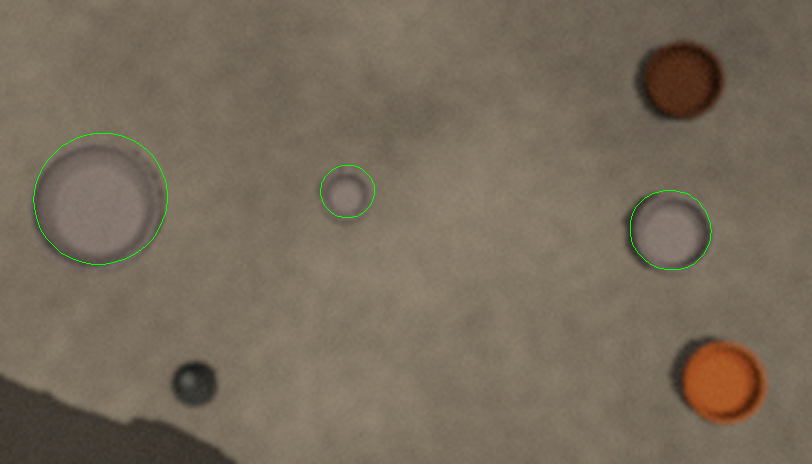

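View pics/ov_s.png

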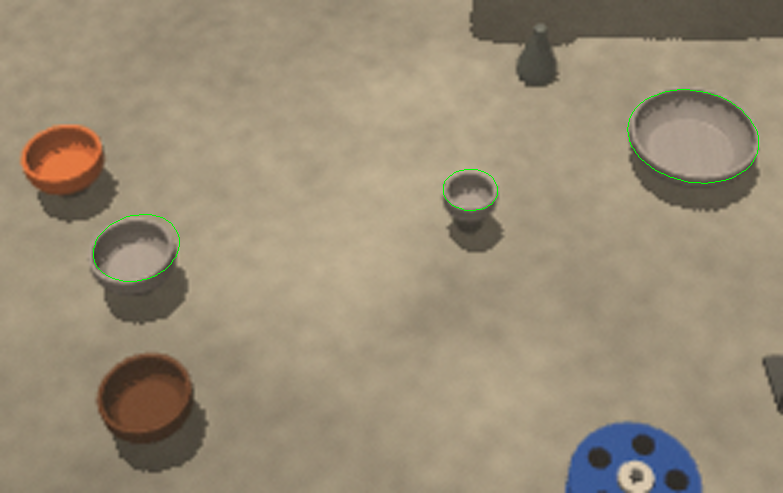

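Call:
arm_command:
  motion:
    - {"y":-0.0285,"z":0.0255}
    - {"y":-0.0285,"z":0.0255}
    - {"y":-0.0285,"z":0.0255}
    - {"y":-0.0285,"z":0.0255}
    - {"y":-0.0285,"z":0.0255}
    - {"y":-0.0285,"z":0.0255}
    - {"y":-0.0285,"z":0.0255}
    - {"y":-0.0285,"z":0.0255}
    - {"y":-0.0285,"z":0.0255}
    - {"y":-0.0285,"z":0.0255}
    - {"y":-0.0285,"z":0.0255}
    - {"y":-0.0285,"z":0.0255}
    - {"y":-0.0285,"z":0.0255}
    - {"y":-0.0285,"z":0.0255}
    - {"y":-0.0285,"z":0.0255}
    - {"y":-0.0285,"z":0.0255}
    - {"y":-0.0285,"z":0.0255}
    - {"y":-0.0285,"z":0.0255}
    - {"y":-0.0285,"z":0.0255}
    - {"y":-0.0285,"z":0.0255}

```text
schema error: expected keys x, y, z, roll, fingers
```

Call:
arm_command:
  motion:
    - {"x":0,"y":-0.0285,"z":0.0255,"roll":0,"fingers":1}
    - {"x":0,"y":-0.0285,"z":0.0255,"roll":0,"fingers":1}
    - {"x":0,"y":-0.0285,"z":0.0255,"roll":0,"fingers":1}
    - {"x":0,"y":-0.0285,"z":0.0255,"roll":0,"fingers":1}
    - {"x":0,"y":-0.0285,"z":0.0255,"roll":0,"fingers":1}
    - {"x":0,"y":-0.0285,"z":0.0255,"roll":0,"fingers":1}
    - {"x":0,"y":-0.0285,"z":0.0255,"roll":0,"fingers":1}
    - {"x":0,"y":-0.0285,"z":0.0255,"roll":0,"fingers":1}
    - {"x":0,"y":-0.0285,"z":0.0255,"roll":0,"fingers":1}
    - {"x":0,"y":-0.0285,"z":0.0255,"roll":0,"fingers":1}
    - {"x":0,"y":-0.0285,"z":0.0255,"roll":0,"fingers":1}
    - {"x":0,"y":-0.0285,"z":0.0255,"roll":0,"fingers":1}
    - {"x":0,"y":-0.0285,"z":0.0255,"roll":0,"fingers":1}
    - {"x":0,"y":-0.0285,"z":0.0255,"roll":0,"fingers":1}
    - {"x":0,"y":-0.0285,"z":0.0255,"roll":0,"fingers":1}
    - {"x":0,"y":-0.0285,"z":0.0255,"roll":0,"fingers":1}

```text
clock: 1.48
eef_pos: [0.3973, -0.1406, 0.2275]
tool_rot: [0.137, 0.693, -0.138, 0.694]
ft_force: [0.3, 0.6, 0.6]
grip_width: 0.0857
```

```bash
cat >> h.py <<'E'
def err(target):
    o=get_obs(); R=tool(o); d=np.array(target)-o['eef_pos']; print('t',round(o['clock'],2),'pos',o['eef_pos'].round(4),'ex',R[:,0].round(3),'ey',R[:,1].round(3),'F',np.round(o['ft_force'],2),'w',round(o['grip_width'],4),'q1',np.round(o['joint_pos'],2)); print('need tool xyz',(R.T@d).round(4))
E
python3 - <<'E'
from h import *
err([.442,-.2650,.2])
E
```

```text
t 1.48 pos [ 0.3973 -0.1406  0.2275] ex [ 0.    -0.002 -1.   ] ey [ 0.381  0.925 -0.002] F [0.35 0.6  0.58] w 0.0857 q1 [-0.34  0.09 -0.19  1.29 -0.    0.05]
need tool xyz [ 0.0278 -0.0979  0.0887]
```

Very good tracking. On to above the medium dome.

Call:
arm_command:
  motion:
    - {"x":0.01,"y":-0.025,"z":0.022,"roll":0,"fingers":1}
    - {"x":0.01,"y":-0.025,"z":0.022,"roll":0,"fingers":1}
    - {"x":0.01,"y":-0.025,"z":0.022,"roll":0,"fingers":1}
    - {"x":0.01,"y":-0.023,"z":0.022,"roll":0,"fingers":1}
    - {"x":0,"y":0,"z":0,"roll":0,"fingers":1}
    - {"x":0,"y":0,"z":0,"roll":0,"fingers":1}

```text
clock: 1.98
eef_pos: [0.443, -0.28, 0.1837]
tool_rot: [0.14, 0.692, -0.142, 0.693]
ft_force: [0.6, 0.9, 0.3]
grip_width: 0.0851
```

Run:
```python
from h import *
err([.442,-.2650,.1])
w=shot('wrist','w1.png')
print(proj(w,[[.442,-.265,.042],get_obs()['eef_pos']]))
```

```text
t 1.98 pos [ 0.443  -0.28    0.1837] ex [ 0.001 -0.003 -1.   ] ey [ 0.392  0.92  -0.002] F [0.58 0.88 0.33] w 0.0851 q1 [-0.56  0.31 -0.03  1.23 -0.   -0.16]
need tool xyz [ 0.0836  0.0136 -0.0069]
[[335.2249106  183.03705844]
 [321.38746627 257.84065542]]
```

View pics/w1.png

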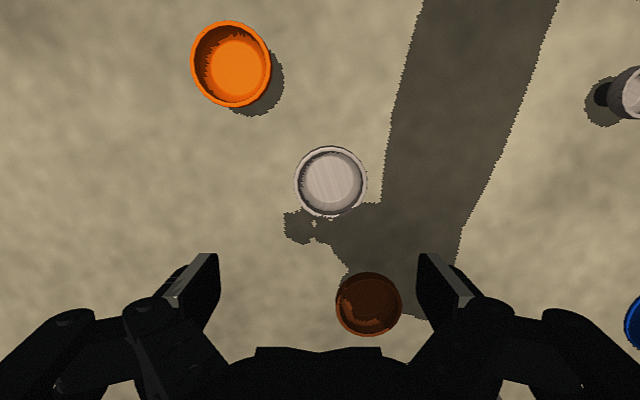

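Run:
```python
from h import *
w=load('w1')
p=back(w,(330.5,180.7),.042);print(p)
th=np.linspace(0,2*np.pi,60)
print(proj(w,np.c_[p[0]+.033*np.cos(th),p[1]+.033*np.sin(th),0*th+.042]).min(0),proj(w,np.c_[p[0]+.033*np.cos(th),p[1]+.033*np.sin(th),0*th+.042]).max(0))
print(back(w,(628,70),.044))
p[2]=.06;err(p)
```

```text
[ 0.4384299  -0.26803093  0.042     ]
[293.03586687 142.7301575 ] [368.00257642 216.45385144]
[ 0.44803231 -0.01459947  0.044     ]
t 2.03 pos [ 0.4429 -0.2797  0.1835] ex [ 0.001 -0.003 -1.   ] ey [ 0.391  0.92  -0.003] F [1.07 0.07 0.06] w 0.0851 q1 [-0.56  0.31 -0.03  1.23 -0.   -0.16]
need tool xyz [ 0.1235  0.0094 -0.0089]
```

Call:
arm_command:
  motion:
    - {"x":0.02,"y":0.0035,"z":-0.003,"roll":0,"fingers":1}
    - {"x":0.02,"y":0.0035,"z":-0.003,"roll":0,"fingers":1}
    - {"x":0.02,"y":0.0025,"z":-0.0025,"roll":0,"fingers":1}
    - {"x":0.02,"y":0,"z":0,"roll":0,"fingers":1}
    - {"x":0,"y":0,"z":0,"roll":0,"fingers":1}
    - {"x":0,"y":0,"z":0,"roll":0,"fingers":1}

```text
clock: 2.53
eef_pos: [0.4388, -0.2618, 0.1052]
tool_rot: [0.138, 0.691, -0.14, 0.695]
ft_force: [0.1, -0.8, 1.3]
grip_width: 0.0855
```

Run:
```python
from h import *
w=shot('wrist','w2.png')
err([.439,-.267,.018])
```

```text
t 2.58 pos [ 0.4386 -0.2616  0.1052] ex [ 0.005 -0.004 -1.   ] ey [ 0.385  0.923 -0.002] F [0.57 0.79 0.04] w 0.0852 q1 [-0.54  0.35 -0.19  1.02 -0.   -0.14]
need tool xyz [ 0.0873 -0.0046  0.0019]
```

View pics/w2.png

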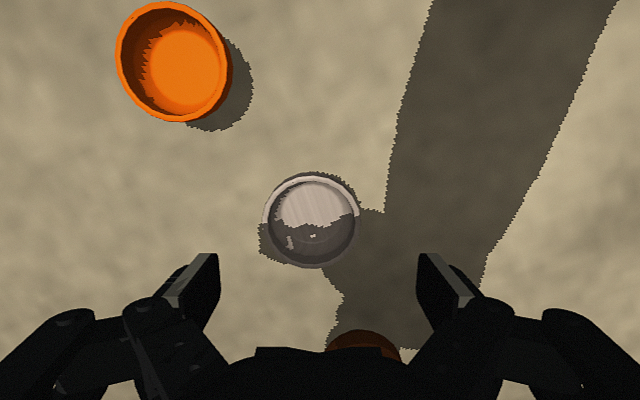

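```bash
cat >> h.py <<'E'
from scipy.optimize import least_squares
def fitbox(w,box,z,r,x0):
    th=np.linspace(0,2*np.pi,180)
    def e(p):
        q=proj(w,np.c_[p[0]+r*np.cos(th),p[1]+r*np.sin(th),0*th+z]); return np.r_[q.min(0),q.max(0)]-np.array(box)
    s=least_squares(e,x0); return s.x,e(s.x)
E
python3 - <<'E'
from h import *
print(fitbox(load('w1'),(294,145,367,216.5),.042,.033,(.44,-.265)))
w=load('w2');p,e=fitbox(w,(261,173,360,268.5),.042,.033,(.44,-.265));print(p,e)
err([p[0],p[1],.018])
E
```

```text
(array([ 0.43946014, -0.26848001]), array([-0.96401236, -0.95515744,  0.96205974,  1.14027236]))
[ 0.4398301  -0.26930055] [-0.54723118  0.27109399  0.5468389  -0.26806528]
t 2.58 pos [ 0.4386 -0.2616  0.1052] ex [ 0.005 -0.004 -1.   ] ey [ 0.385  0.923 -0.002] F [0.57 0.79 0.04] w 0.0852 q1 [-0.54  0.35 -0.19  1.02 -0.   -0.14]
need tool xyz [ 0.0873 -0.0064  0.0036]
```

Call:
arm_command:
  motion:
    - {"x":0,"y":-0.006,"z":0.0035,"roll":0,"fingers":1}
    - {"x":0,"y":0,"z":0,"roll":0,"fingers":1}
    - {"x":0.015,"y":0,"z":0,"roll":0,"fingers":1}
    - {"x":0.015,"y":0,"z":0,"roll":0,"fingers":1}
    - {"x":0.015,"y":0,"z":0,"roll":0,"fingers":1}
    - {"x":0,"y":0,"z":0,"roll":0,"fingers":1}
    - {"x":0,"y":0,"z":0,"roll":0,"fingers":1}

```text
clock: 3.17
eef_pos: [0.4474, -0.2737, 0.0699]
tool_rot: [0.135, 0.685, -0.142, 0.702]
ft_force: [0.5, -0.4, 0.4]
grip_width: 0.0855
```

Run:
```python
from h import *
err([.4398,-.269,.018])
```

```text
t 3.17 pos [ 0.4474 -0.2737  0.0699] ex [ 0.022 -0.015 -1.   ] ey [ 0.385  0.923 -0.005] F [ 0.48 -0.4   0.38] w 0.0855 q1 [-0.55  0.4  -0.22  0.92 -0.   -0.15]
need tool xyz [ 0.0517  0.0017 -0.0102]
```

Call:
arm_command:
  motion:
    - {"x":0.008,"y":0.001,"z":-0.006,"roll":0,"fingers":1}
    - {"x":0.008,"y":0.001,"z":-0.006,"roll":0,"fingers":1}
    - {"x":0.008,"y":0,"z":-0.002,"roll":0,"fingers":1}
    - {"x":0.008,"y":0,"z":-0.001,"roll":0,"fingers":1}

```text
clock: 3.5
eef_pos: [0.4383, -0.269, 0.0414]
tool_rot: [0.134, 0.681, -0.144, 0.706]
ft_force: [0.2, 0.5, -0.2]
grip_width: 0.086
```

Run:
```python
from h import *
err([.4398,-.269,.018])
```

```text
t 3.5 pos [ 0.4383 -0.269   0.0414] ex [ 0.032 -0.021 -0.999] ey [ 0.385  0.923 -0.007] F [ 0.2   0.51 -0.16] w 0.086 q1 [-0.55  0.41 -0.3   0.83 -0.   -0.15]
need tool xyz [0.0234 0.0007 0.0005]
```

Call:
arm_command:
  motion:
    - {"x":0.007,"y":0,"z":0,"roll":0,"fingers":1}
    - {"x":0.007,"y":0,"z":-0.001,"roll":0,"fingers":1}
    - {"x":0.007,"y":0,"z":-0.001,"roll":0,"fingers":1}
    - {"x":0,"y":0,"z":0,"roll":0,"fingers":1}

```text
clock: 3.83
eef_pos: [0.4364, -0.2683, 0.0173]
tool_rot: [0.134, 0.681, -0.144, 0.705]
ft_force: [-0.6, -0.3, -0.8]
grip_width: 0.0853
```

Run:
```python
from h import *
err([.4398,-.269,.018])
w=shot('wrist','w3.png')
shot('scene','s3.png')
```

```text
t 3.83 pos [ 0.4364 -0.2683  0.0173] ex [ 0.031 -0.02  -0.999] ey [ 0.385  0.923 -0.007] F [-0.61 -0.27 -0.84] w 0.0853 q1 [-0.55  0.44 -0.33  0.77 -0.   -0.16]
need tool xyz [-0.0006  0.0007  0.0034]
```

View pics/w3.png

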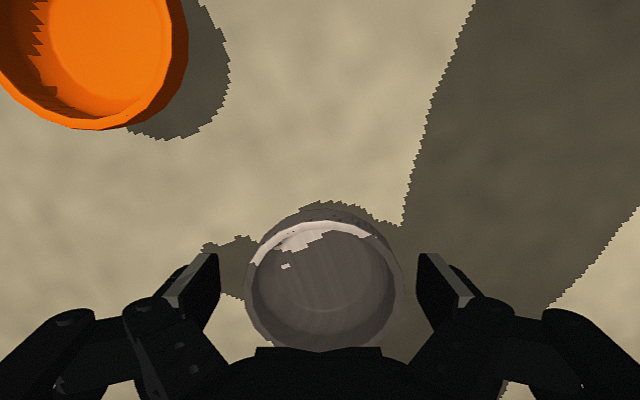

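Call:
arm_command:
  motion:
    - {"x":0,"y":0.001,"z":0.003,"roll":0,"fingers":1}
    - {"x":0,"y":0,"z":0,"roll":0,"fingers":0.8}
    - {"x":0,"y":0,"z":0,"roll":0,"fingers":0.7}
    - {"x":0,"y":0,"z":0,"roll":0,"fingers":0.5}
    - {"x":0,"y":0,"z":0,"roll":0,"fingers":0.3}
    - {"x":0,"y":0,"z":0,"roll":0,"fingers":0}
    - {"x":0,"y":0,"z":0,"roll":0,"fingers":0}
    - {"x":0,"y":0,"z":0,"roll":0,"fingers":0}

```text
clock: 4.6
eef_pos: [0.4422, -0.2694, 0.0203]
tool_rot: [0.134, 0.68, -0.144, 0.707]
ft_force: [-0.8, 1.2, -1.9]
grip_width: 0.0646
```

Run:
```python
from h import *
err([.4398,-.269,.018])
w=shot('wrist','w4.png')
s=shot('scene','s4.png')
cv2.imwrite('pics/s4c.png',cv2.resize(s['frame'][130:300,130:330],None,fx=3.5,fy=3.5)[:,:,::-1])
```

```text
t 4.6 pos [ 0.4422 -0.2694  0.0203] ex [ 0.035 -0.022 -0.999] ey [ 0.385  0.923 -0.007] F [-0.76  1.19 -1.93] w 0.0646 q1 [-0.55  0.44 -0.31  0.78 -0.   -0.15]
need tool xyz [ 0.0022 -0.0005 -0.0024]
```

View pics/w4.png

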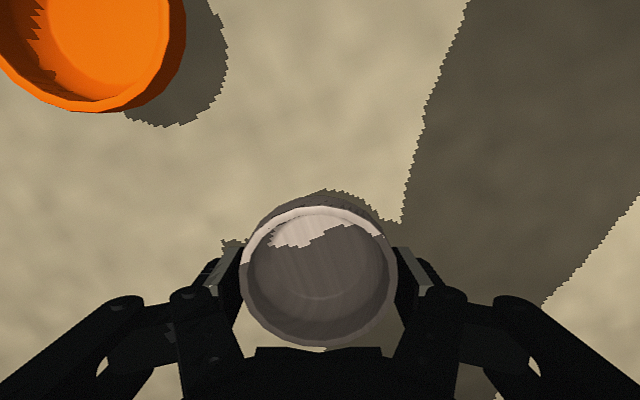

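View pics/s4c.png

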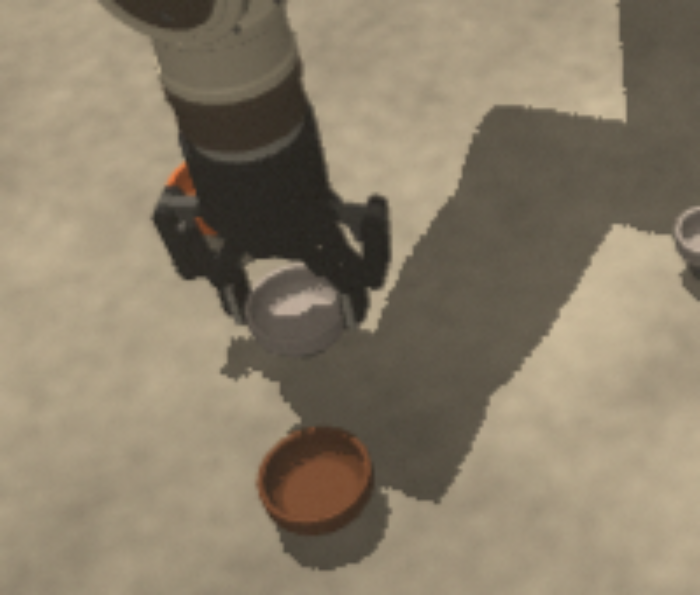

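Call:
arm_command:
  motion:
    - {"x":-0.01,"y":0,"z":0,"roll":0,"fingers":0}
    - {"x":-0.02,"y":0,"z":0,"roll":0,"fingers":0}
    - {"x":-0.02,"y":0,"z":0,"roll":0,"fingers":0}
    - {"x":-0.02,"y":0,"z":0,"roll":0,"fingers":0}
    - {"x":-0.02,"y":0,"z":0,"roll":0,"fingers":0}
    - {"x":-0.01,"y":0,"z":0,"roll":0,"fingers":0}
    - {"x":0,"y":0,"z":0,"roll":0,"fingers":0}

```text
clock: 5.28
eef_pos: [0.4363, -0.2659, 0.126]
tool_rot: [0.134, 0.682, -0.143, 0.705]
ft_force: [0.1, -1.0, -1.9]
grip_width: 0.0647
```

Run:
```python
from h import *
err([.467,.2025,.13])
w=shot('wrist','w5.png')
s=shot('scene','s5.png')
cv2.imwrite('pics/s5c.png',cv2.resize(s['frame'][130:300,130:330],None,fx=3.5,fy=3.5)[:,:,::-1])
```

```text
t 5.28 pos [ 0.4363 -0.2659  0.126 ] ex [ 0.03  -0.019 -0.999] ey [ 0.385  0.923 -0.006] F [ 0.11 -1.   -1.9 ] w 0.0647 q1 [-0.55  0.31 -0.19  1.04 -0.   -0.15]
need tool xyz [-0.0119  0.4441 -0.1518]
```

View pics/s5c.png

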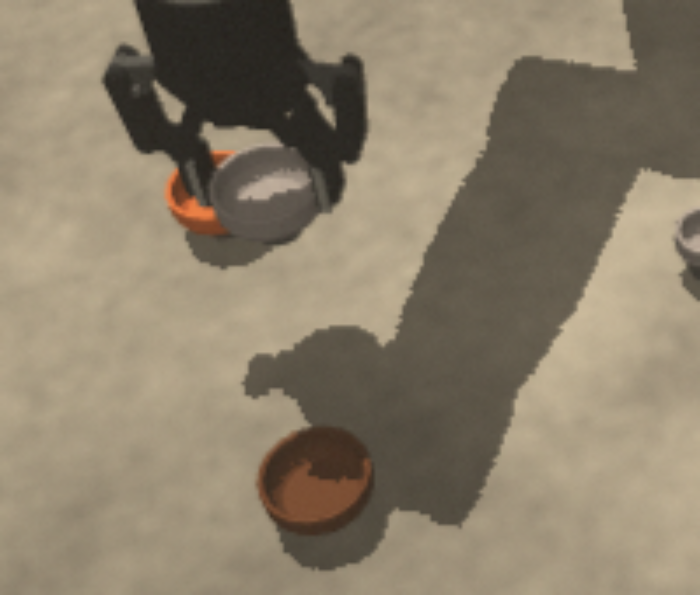

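View pics/w5.png

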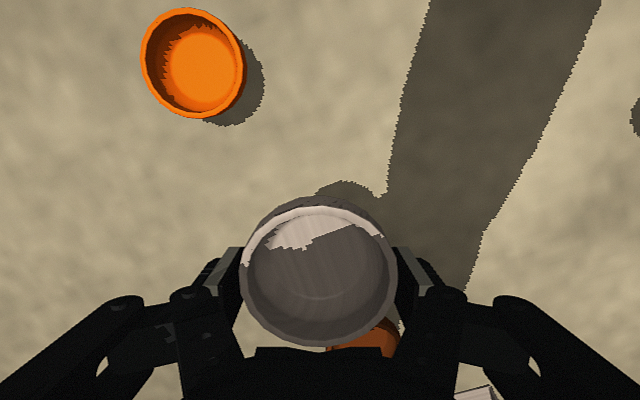

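Call:
arm_command:
  motion:
    - {"x":-0.001,"y":0.015,"z":-0.005,"roll":0,"fingers":0}
    - {"x":-0.001,"y":0.025,"z":-0.0086,"roll":0,"fingers":0}
    - {"x":-0.001,"y":0.03,"z":-0.0103,"roll":0,"fingers":0}
    - {"x":-0.001,"y":0.03,"z":-0.0103,"roll":0,"fingers":0}
    - {"x":-0.001,"y":0.03,"z":-0.0103,"roll":0,"fingers":0}
    - {"x":-0.001,"y":0.03,"z":-0.0103,"roll":0,"fingers":0}
    - {"x":-0.001,"y":0.03,"z":-0.0103,"roll":0,"fingers":0}
    - {"x":-0.001,"y":0.03,"z":-0.0103,"roll":0,"fingers":0}
    - {"x":-0.001,"y":0.03,"z":-0.0103,"roll":0,"fingers":0}
    - {"x":-0.001,"y":0.03,"z":-0.0103,"roll":0,"fingers":0}
    - {"x":0,"y":0.02,"z":-0.007,"roll":0,"fingers":0}
    - {"x":0,"y":0.01,"z":-0.0035,"roll":0,"fingers":0}

```text
clock: 6.38
eef_pos: [0.4486, 0.0733, 0.1153]
tool_rot: [0.137, 0.69, -0.148, 0.695]
ft_force: [-0.9, 0.8, -2.7]
grip_width: 0.0645
```

Run:
```python
from h import *
err([.467,.2025,.13])
```

```text
t 6.38 pos [0.4486 0.0733 0.1153] ex [ 0.005 -0.016 -1.   ] ey [ 0.395  0.919 -0.013] F [-0.9   0.8  -2.72] w 0.0645 q1 [ 0.17  0.24 -0.32  1.01 -0.02  0.58]
need tool xyz [-0.0167  0.1257 -0.0339]
```

Run:
```python
from h import *
w=shot('wrist','w6.png')
print(proj(w,[[.467,.2025,.034]]))
```

```text
[[507.90335003 161.11449155]]
```

View pics/w6.png

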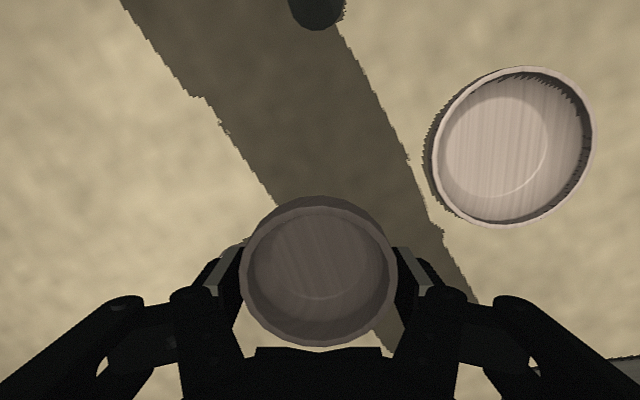

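Run:
```python
from h import *
w=load('w6')
p,e=fitbox(w,(432,66,596,227),.034,.055,(.467,.2025));print(p,e)
err([p[0],p[1],.13])
```

```text
[0.46262878 0.20694196] [-1.86356061 -1.78746348  1.78542632  2.63081703]
t 6.43 pos [0.4486 0.0745 0.115 ] ex [ 0.004 -0.014 -1.   ] ey [ 0.393  0.919 -0.012] F [ 0.45  1.35 -2.35] w 0.0642 q1 [ 0.17  0.24 -0.32  1.01 -0.01  0.58]
need tool xyz [-0.0168  0.1271 -0.039 ]
```

Call:
arm_command:
  motion:
    - {"x":-0.001,"y":0.015,"z":-0.004,"roll":0,"fingers":0}
    - {"x":-0.001,"y":0.025,"z":-0.007,"roll":0,"fingers":0}
    - {"x":-0.001,"y":0.025,"z":-0.007,"roll":0,"fingers":0}
    - {"x":-0.001,"y":0.025,"z":-0.007,"roll":0,"fingers":0}
    - {"x":0,"y":0.015,"z":-0.004,"roll":0,"fingers":0}
    - {"x":0,"y":0.01,"z":-0.003,"roll":0,"fingers":0}
    - {"x":0,"y":0,"z":0,"roll":0,"fingers":0}

```text
clock: 7.02
eef_pos: [0.4592, 0.1952, 0.1088]
tool_rot: [0.134, 0.695, -0.15, 0.691]
ft_force: [-0.4, 0.3, -2.8]
grip_width: 0.0642
```

Run:
```python
from h import *
w=shot('wrist','w7.png')
shot('scene','s7.png')
err([.466,.204,.033])
```

```text
t 7.12 pos [0.4586 0.1932 0.1088] ex [-0.012 -0.023 -1.   ] ey [ 0.395  0.918 -0.026] F [ 0.16 -0.28 -2.51] w 0.0644 q1 [ 0.41  0.34 -0.19  1.06 -0.02  0.82]
need tool xyz [0.0754 0.0148 0.0026]
```

View pics/w7.png

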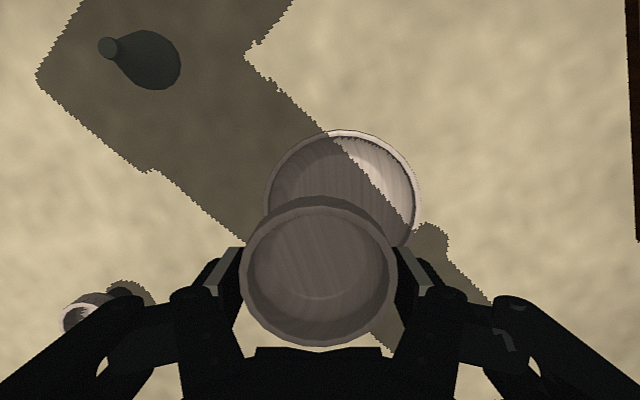

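Run:
```python
from h import *
w=load('w7')
th=np.linspace(0,2*np.pi,180)
for c in [(.464,.205),(.467,.2025),(.463,.207),(.46,.205)]:
    q=proj(w,np.c_[c[0]+.055*np.cos(th),c[1]+.055*np.sin(th),0*th+.034]);print(c,q.min(0),q.max(0))
```

```text
(0.464, 0.205) [259.11303992 132.1471031 ] [418.92368213 285.28870149]
(0.467, 0.2025) [257.76542063 138.03074014] [416.84977927 289.84096403]
(0.463, 0.207) [261.08027226 129.4465062 ] [421.25960968 283.21522269]
(0.46, 0.205) [256.58786192 126.30851295] [417.02774726 280.73526693]
```

Call:
arm_command:
  motion:
    - {"x":0,"y":0.008,"z":0.001,"roll":0,"fingers":0}
    - {"x":0.005,"y":0.005,"z":0.001,"roll":0,"fingers":0}
    - {"x":0.01,"y":0.002,"z":0,"roll":0,"fingers":0}
    - {"x":0.01,"y":0,"z":0,"roll":0,"fingers":0}
    - {"x":0.005,"y":0,"z":0,"roll":0,"fingers":0}
    - {"x":0,"y":0,"z":0,"roll":0,"fingers":0}

```text
clock: 7.62
eef_pos: [0.4668, 0.2018, 0.0751]
tool_rot: [0.135, 0.695, -0.154, 0.69]
ft_force: [-0.1, -0.1, -2.2]
grip_width: 0.0646
```

Run:
```python
from h import *
err([.466,.204,.030])
```

```text
t 7.62 pos [0.4668 0.2018 0.0751] ex [-0.012 -0.025 -1.   ] ey [ 0.401  0.916 -0.028] F [-0.07 -0.14 -2.23] w 0.0646 q1 [ 0.42  0.4  -0.21  0.99 -0.02  0.83]
need tool xyz [ 0.045   0.0029 -0.0016]
```

Call:
arm_command:
  motion:
    - {"x":0.007,"y":0.002,"z":0,"roll":0,"fingers":0}
    - {"x":0.008,"y":0.001,"z":-0.001,"roll":0,"fingers":0}
    - {"x":0.008,"y":0,"z":-0.001,"roll":0,"fingers":0}
    - {"x":0.008,"y":0,"z":-0.001,"roll":0,"fingers":0}
    - {"x":0.004,"y":0,"z":-0.001,"roll":0,"fingers":0}

```text
clock: 8.03
eef_pos: [0.4645, 0.205, 0.0372]
tool_rot: [0.136, 0.694, -0.155, 0.69]
ft_force: [0.6, 0.3, -3.0]
grip_width: 0.0644
```

Run:
```python
from h import *
err([.466,.204,.030])
s=shot('scene','s8.png')
cv2.imwrite('pics/s8c.png',cv2.resize(s['frame'][90:250,330:490],None,fx=3.6,fy=3.6)[:,:,::-1])
```

```text
t 8.03 pos [0.4645 0.205  0.0372] ex [-0.011 -0.024 -1.   ] ey [ 0.403  0.915 -0.027] F [ 0.57  0.27 -2.99] w 0.0644 q1 [ 0.43  0.44 -0.26  0.89 -0.02  0.84]
need tool xyz [ 0.0072 -0.0001  0.0018]
```

View pics/s8c.png

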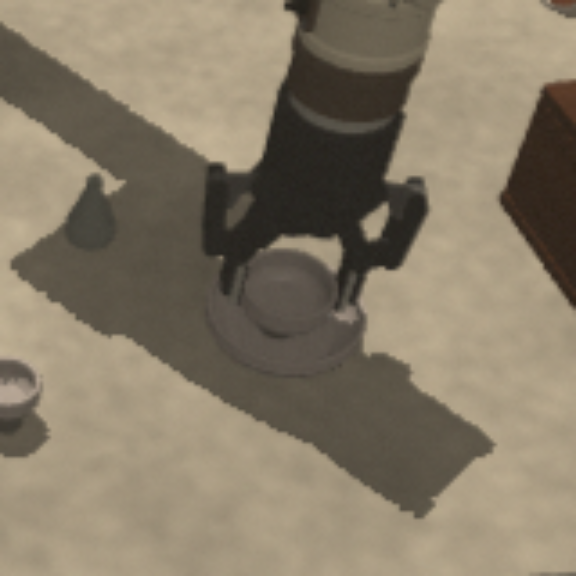

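Call:
arm_command:
  motion:
    - {"x":0.002,"y":0,"z":0.001,"roll":0,"fingers":0}
    - {"x":0.002,"y":0,"z":0.0005,"roll":0,"fingers":0}
    - {"x":0.002,"y":0,"z":0,"roll":0,"fingers":0}

```text
clock: 8.33
eef_pos: [0.4649, 0.2043, 0.0303]
tool_rot: [0.136, 0.695, -0.155, 0.689]
ft_force: [-7.3, -1.0, 20.7]
grip_width: 0.0649
```

Run:
```python
from h import *
err([.466,.204,.030])
```

```text
t 8.33 pos [0.4649 0.2043 0.0303] ex [-0.013 -0.025 -1.   ] ey [ 0.402  0.915 -0.028] F [-7.27 -0.97 20.73] w 0.0649 q1 [ 0.42  0.45 -0.26  0.88 -0.02  0.84]
need tool xyz [0.0003 0.0002 0.0011]
```

Call:
arm_command:
  motion:
    - {"x":-0.001,"y":0,"z":0,"roll":0,"fingers":0}
    - {"x":0,"y":0,"z":0,"roll":0,"fingers":0.82}
    - {"x":0,"y":0,"z":0,"roll":0,"fingers":0.86}
    - {"x":-0.002,"y":0,"z":0,"roll":0,"fingers":0.9}
    - {"x":-0.003,"y":0,"z":0,"roll":0,"fingers":0.95}
    - {"x":-0.005,"y":0,"z":0,"roll":0,"fingers":0.95}

```text
clock: 8.83
eef_pos: [0.4668, 0.2052, 0.0433]
tool_rot: [0.137, 0.694, -0.154, 0.69]
ft_force: [-0.1, 0.2, 0.1]
grip_width: 0.0814
```

Run:
```python
from h import *
err([.466,.204,.030])
w=shot('wrist','w9.png')
```

```text
t 8.83 pos [0.4668 0.2052 0.0433] ex [-0.009 -0.023 -1.   ] ey [ 0.402  0.915 -0.025] F [-0.15  0.18  0.06] w 0.0814 q1 [ 0.42  0.43 -0.25  0.91 -0.02  0.84]
need tool xyz [ 0.0134 -0.0011 -0.0002]
```

View pics/w9.png

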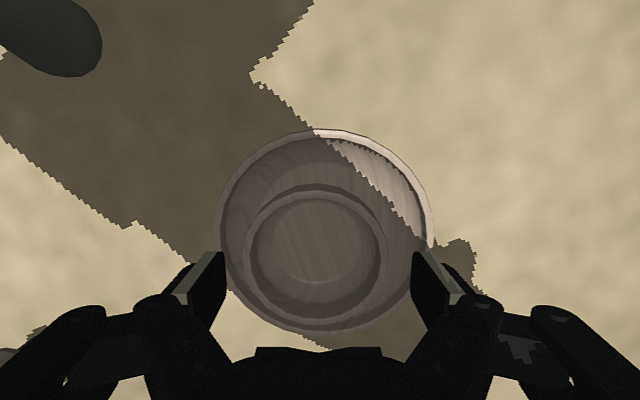

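Call:
arm_command:
  motion:
    - {"x":-0.015,"y":0,"z":0,"roll":0,"fingers":1}
    - {"x":-0.02,"y":0,"z":0,"roll":0,"fingers":1}
    - {"x":-0.02,"y":0,"z":0,"roll":0,"fingers":1}
    - {"x":-0.02,"y":0,"z":0,"roll":0,"fingers":1}
    - {"x":-0.015,"y":0,"z":0,"roll":0,"fingers":1}

```text
clock: 9.3
eef_pos: [0.4661, 0.2066, 0.1363]
tool_rot: [0.136, 0.695, -0.155, 0.689]
ft_force: [0.4, 1.0, 0.1]
grip_width: 0.0851
```

Run:
```python
from h import *
w=shot('wrist','w10.png')
err([.4715,-.001,.12])
```

```text
t 9.35 pos [0.4679 0.2074 0.1394] ex [-0.008 -0.023 -1.   ] ey [ 0.402  0.915 -0.024] F [ 0.67 -0.33  1.67] w 0.0858 q1 [ 0.43  0.34 -0.11  1.14 -0.02  0.84]
need tool xyz [ 0.0241 -0.1888  0.0871]
```

View pics/w10.png

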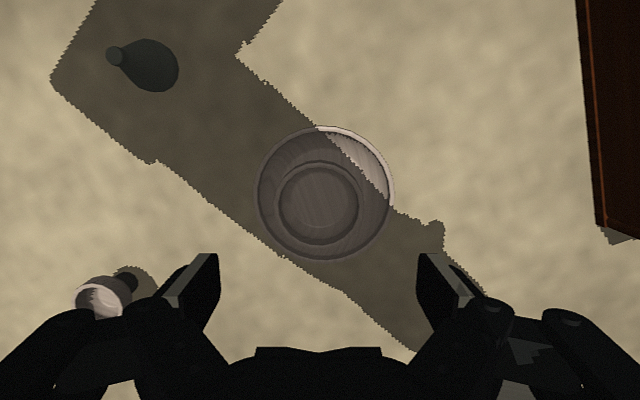

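Run:
```python
from h import *
w=load('w10')
im=w['frame'][100:290,220:420];im=np.clip(im.astype(float)*1.8,0,255).astype(np.uint8)
cv2.imwrite('pics/w10c.png',cv2.resize(im,None,fx=3.1,fy=3.1,interpolation=cv2.INTER_CUBIC)[:,:,::-1])
print(fitbox(w,(253,125,395,263),.034,.055,(.464,.205)))
```

```text
(array([0.46278689, 0.2079428 ]), array([-0.63801933, -0.47862808,  0.61428732,  0.68246416]))
```

View pics/w10c.png

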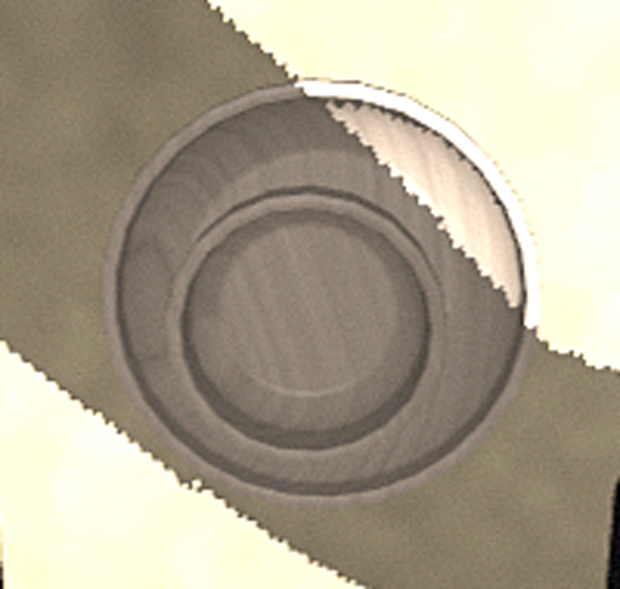

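Run:
```python
from h import *
w=load('w10')
print(fitbox(w,(278.7,167.7,359.4,245.2),.052,.029,(.464,.205)))
```

```text
(array([0.46397298, 0.20404349]), array([-0.01299436, -0.11706685,  0.01191859,  0.13391671]))
```

Call:
arm_command:
  motion:
    - {"x":0,"y":-0.02,"z":0.0085,"roll":0,"fingers":1}
    - {"x":0,"y":-0.03,"z":0.013,"roll":0,"fingers":1}
    - {"x":0,"y":-0.03,"z":0.013,"roll":0,"fingers":1}
    - {"x":0,"y":-0.03,"z":0.013,"roll":0,"fingers":1}
    - {"x":0,"y":-0.03,"z":0.013,"roll":0,"fingers":1}
    - {"x":0,"y":-0.02,"z":0.01,"roll":0,"fingers":1}
    - {"x":0,"y":-0.01,"z":0.005,"roll":0,"fingers":1}
    - {"x":0,"y":0,"z":0,"roll":0,"fingers":1}

```text
clock: 10.02
eef_pos: [0.4727, 0.0169, 0.1472]
tool_rot: [0.137, 0.689, -0.15, 0.696]
ft_force: [-0.5, 0.1, -0.8]
grip_width: 0.0855
```

Run:
```python
from h import *
w=shot('wrist','w11.png')
err([.4715,-.001,.10])
```

```text
t 10.07 pos [0.4727 0.0178 0.1472] ex [ 0.005 -0.019 -1.   ] ey [ 0.396  0.918 -0.015] F [-0.07  0.17  0.63] w 0.0854 q1 [ 0.05  0.24 -0.22  1.1  -0.02  0.46]
need tool xyz [ 0.0475 -0.017   0.0058]
```

View pics/w11.png

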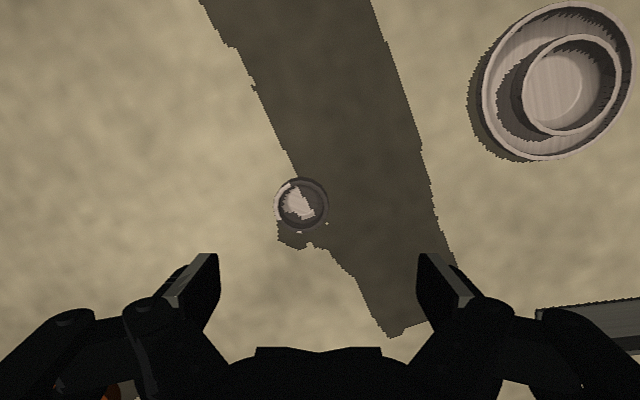

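Run:
```python
from h import *
w=load('w11')
im=w['frame'][150:260,240:360];im=np.clip(im.astype(float)*1.6,0,255).astype(np.uint8)
cv2.imwrite('pics/w11c.png',cv2.resize(im,None,fx=5,fy=5,interpolation=cv2.INTER_CUBIC)[:,:,::-1])
p,e=fitbox(w,(273,177,329,231),.044,.022,(.47,0));print(p,e)
print(fitbox(w,(516,33,622,136),.052,.033,(.464,.204)))
err([p[0],p[1],.1])
```

```text
[0.46938    0.00054431] [-0.29500764 -0.20288832  0.29291099  0.23813979]
(array([0.46292441, 0.20171203]), array([ 2.34278159, -0.56194701, -2.28652121,  0.46313918]))
t 10.07 pos [0.4727 0.0178 0.1472] ex [ 0.005 -0.019 -1.   ] ey [ 0.396  0.918 -0.015] F [-0.07  0.17  0.63] w 0.0854 q1 [ 0.05  0.24 -0.22  1.1  -0.02  0.46]
need tool xyz [ 0.0475 -0.0164  0.0032]
```

View pics/w11c.png

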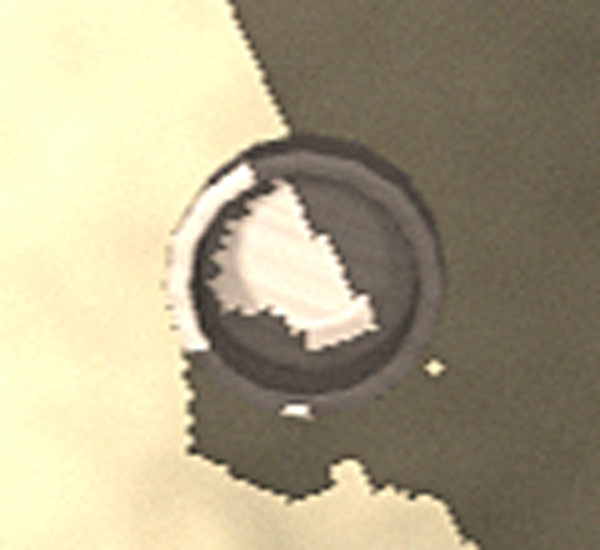

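Call:
arm_command:
  motion:
    - {"x":0.01,"y":-0.008,"z":0.0015,"roll":0,"fingers":1}
    - {"x":0.015,"y":-0.007,"z":0.0015,"roll":0,"fingers":1}
    - {"x":0.015,"y":-0.001,"z":0,"roll":0,"fingers":1}
    - {"x":0.01,"y":0,"z":0,"roll":0,"fingers":1}
    - {"x":0,"y":0,"z":0,"roll":0,"fingers":1}
    - {"x":0,"y":0,"z":0,"roll":0,"fingers":1}

```text
clock: 10.57
eef_pos: [0.4708, 0.0058, 0.0966]
tool_rot: [0.137, 0.689, -0.146, 0.697]
ft_force: [0.2, -0.4, -0.2]
grip_width: 0.0856
```

Run:
```python
from h import *
err([.470,.0005,.022])
w=shot('wrist','w12.png')
```

```text
t 10.57 pos [0.4708 0.0058 0.0966] ex [ 0.009 -0.015 -1.   ] ey [ 0.391  0.92  -0.011] F [ 0.15 -0.36 -0.15] w 0.0856 q1 [ 0.02  0.28 -0.31  0.97 -0.02  0.42]
need tool xyz [ 0.0746 -0.0045  0.0002]
```

View pics/w12.png

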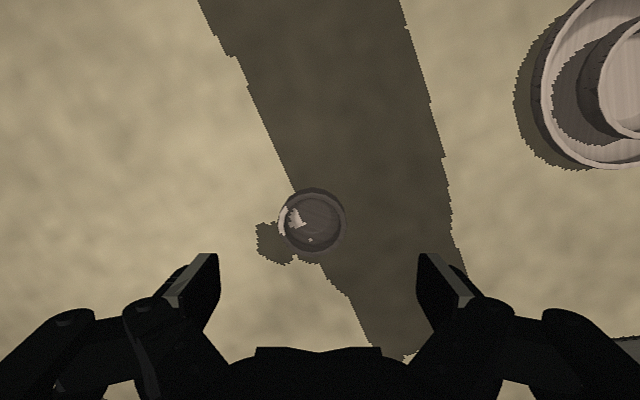

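Run:
```python
from h import *
w=load('w12')
p,e=fitbox(w,(278.5,191,345.5,257),.044,.022,(.47,0));print(p,e)
err([p[0],p[1],.05])
```

```text
[ 4.70683338e-01 -3.51473598e-04] [-1.5921912  -0.06081801  1.5843114   0.17381448]
t 10.62 pos [0.4708 0.0059 0.0967] ex [ 0.009 -0.015 -1.   ] ey [ 0.391  0.92  -0.011] F [-0.75  0.98  0.68] w 0.0852 q1 [ 0.02  0.28 -0.31  0.97 -0.02  0.42]
need tool xyz [ 0.0468 -0.0053  0.0016]
```

Call:
arm_command:
  motion:
    - {"x":0.008,"y":-0.003,"z":0.001,"roll":0,"fingers":1}
    - {"x":0.01,"y":-0.002,"z":0,"roll":0,"fingers":1}
    - {"x":0.01,"y":0,"z":-0.001,"roll":0,"fingers":1}
    - {"x":0.01,"y":0,"z":-0.001,"roll":0,"fingers":1}
    - {"x":0,"y":0,"z":0,"roll":0,"fingers":1}

```text
clock: 11.03
eef_pos: [0.472, 0.0028, 0.0598]
tool_rot: [0.136, 0.686, -0.144, 0.7]
ft_force: [-1.7, 1.1, -0.5]
grip_width: 0.0853
```

Run:
```python
from h import *
err([.4705,0,.022])
```

```text
t 11.03 pos [0.472  0.0028 0.0598] ex [ 0.018 -0.015 -1.   ] ey [ 0.388  0.922 -0.007] F [-1.67  1.1  -0.45] w 0.0853 q1 [ 0.02  0.33 -0.36  0.86 -0.02  0.41]
need tool xyz [ 0.0378 -0.0029 -0.0012]
```

Call:
arm_command:
  motion:
    - {"x":0.009,"y":-0.002,"z":-0.001,"roll":0,"fingers":1}
    - {"x":0.009,"y":-0.001,"z":-0.001,"roll":0,"fingers":1}
    - {"x":0.009,"y":0,"z":0,"roll":0,"fingers":1}
    - {"x":0.006,"y":0,"z":0,"roll":0,"fingers":1}
    - {"x":0,"y":0,"z":0,"roll":0,"fingers":1}

```text
clock: 11.45
eef_pos: [0.472, 0.0007, 0.0267]
tool_rot: [0.136, 0.684, -0.143, 0.702]
ft_force: [0.4, -0.3, -0.2]
grip_width: 0.0849
```

Run:
```python
from h import *
err([.4705,0,.022])
w=shot('wrist','w13.png')
```

```text
t 11.45 pos [0.472  0.0007 0.0267] ex [ 0.022 -0.015 -1.   ] ey [ 0.387  0.922 -0.005] F [ 0.44 -0.33 -0.22] w 0.0849 q1 [ 0.01  0.37 -0.41  0.77 -0.01  0.41]
need tool xyz [ 0.0046 -0.0012 -0.0012]
```

View pics/w13.png

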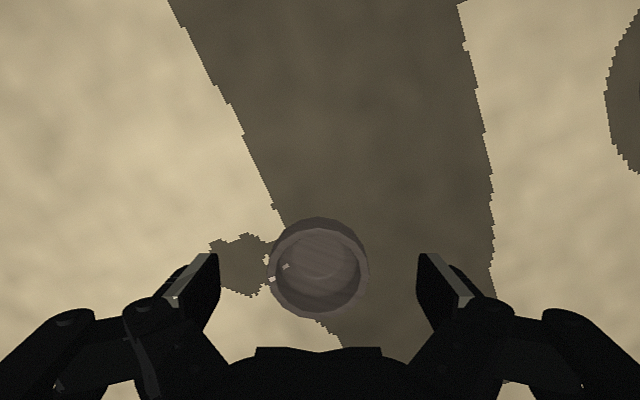

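Call:
arm_command:
  motion:
    - {"x":0.003,"y":0,"z":-0.001,"roll":0,"fingers":1}
    - {"x":0,"y":0,"z":0,"roll":0,"fingers":0.7}
    - {"x":0,"y":0,"z":0,"roll":0,"fingers":0.6}
    - {"x":0,"y":0,"z":0,"roll":0,"fingers":0.5}
    - {"x":0,"y":0,"z":0,"roll":0,"fingers":0.3}
    - {"x":0,"y":0,"z":0,"roll":0,"fingers":0}
    - {"x":0,"y":0,"z":0,"roll":0,"fingers":0}
    - {"x":0,"y":0,"z":0,"roll":0,"fingers":0}

```text
clock: 12.17
eef_pos: [0.4731, 0.0011, 0.0257]
tool_rot: [0.136, 0.683, -0.143, 0.703]
ft_force: [0.1, -0.6, -1.9]
grip_width: 0.0413
```

Run:
```python
from h import *
err([.4705,0,.022])
w=shot('wrist','w14.png')
```

```text
t 12.17 pos [0.4731 0.0011 0.0257] ex [ 0.027 -0.015 -1.   ] ey [ 0.386  0.922 -0.003] F [ 0.14 -0.62 -1.9 ] w 0.0413 q1 [ 0.01  0.37 -0.41  0.76 -0.02  0.41]
need tool xyz [ 0.0037 -0.002  -0.0021]
```

View pics/w14.png

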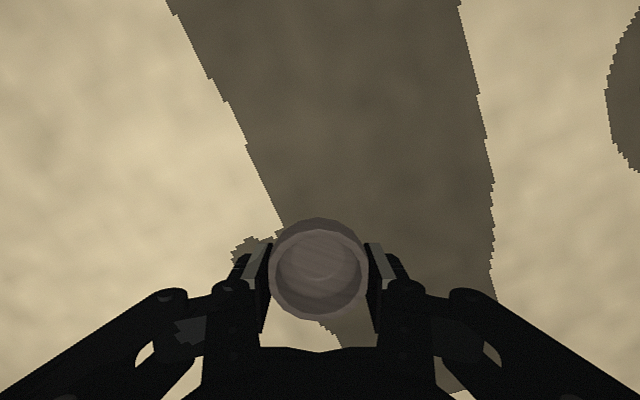

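Call:
arm_command:
  motion:
    - {"x":-0.01,"y":0,"z":0,"roll":0,"fingers":0}
    - {"x":-0.02,"y":0,"z":0,"roll":0,"fingers":0}
    - {"x":-0.02,"y":0,"z":0,"roll":0,"fingers":0}
    - {"x":-0.02,"y":0,"z":0,"roll":0,"fingers":0}
    - {"x":-0.02,"y":0,"z":0,"roll":0,"fingers":0}
    - {"x":-0.02,"y":0,"z":0,"roll":0,"fingers":0}
    - {"x":-0.01,"y":0,"z":0,"roll":0,"fingers":0}

```text
clock: 12.8
eef_pos: [0.465, 0.0029, 0.1456]
tool_rot: [0.135, 0.688, -0.144, 0.699]
ft_force: [0.0, -0.7, -1.6]
grip_width: 0.0416
```

Run:
```python
from h import *
err([.466,.2045,.15])
w=shot('wrist','w15.png')
```

```text
t 12.8 pos [0.465  0.0029 0.1456] ex [ 0.013 -0.015 -1.   ] ey [ 0.387  0.922 -0.009] F [ 0.02 -0.74 -1.58] w 0.0416 q1 [ 0.02  0.22 -0.25  1.08 -0.01  0.41]
need tool xyz [-0.0073  0.1863 -0.0769]
```

View pics/w15.png

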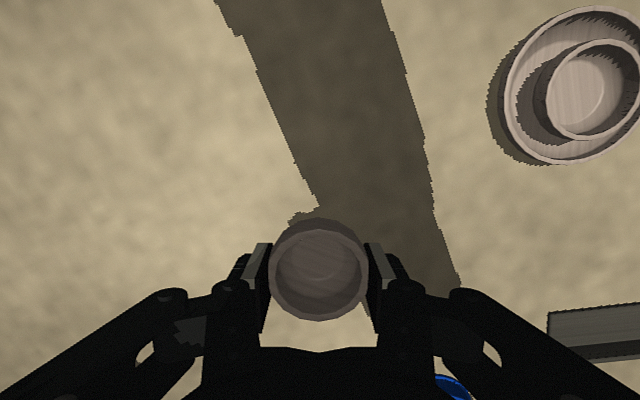

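Call:
arm_command:
  motion:
    - {"x":-0.001,"y":0.015,"z":-0.006,"roll":0,"fingers":0}
    - {"x":-0.001,"y":0.025,"z":-0.0105,"roll":0,"fingers":0}
    - {"x":-0.001,"y":0.028,"z":-0.0115,"roll":0,"fingers":0}
    - {"x":-0.001,"y":0.028,"z":-0.0115,"roll":0,"fingers":0}
    - {"x":-0.001,"y":0.028,"z":-0.0115,"roll":0,"fingers":0}
    - {"x":-0.001,"y":0.025,"z":-0.0105,"roll":0,"fingers":0}
    - {"x":0,"y":0.015,"z":-0.006,"roll":0,"fingers":0}
    - {"x":0,"y":0.008,"z":-0.003,"roll":0,"fingers":0}
    - {"x":0,"y":0,"z":0,"roll":0,"fingers":0}

```text
clock: 13.6
eef_pos: [0.4669, 0.195, 0.1458]
tool_rot: [0.136, 0.687, -0.146, 0.699]
ft_force: [0.7, 0.2, -0.5]
grip_width: 0.0416
```

Run:
```python
from h import *
err([.466,.2045,.10])
w=shot('wrist','w16.png')
```

```text
t 13.6 pos [0.4669 0.195  0.1458] ex [ 0.014 -0.017 -1.   ] ey [ 0.392  0.92  -0.01 ] F [ 0.68  0.22 -0.54] w 0.0416 q1 [ 0.41  0.3  -0.14  1.12 -0.02  0.81]
need tool xyz [ 0.0456  0.0088 -0.0054]
```

View pics/w16.png

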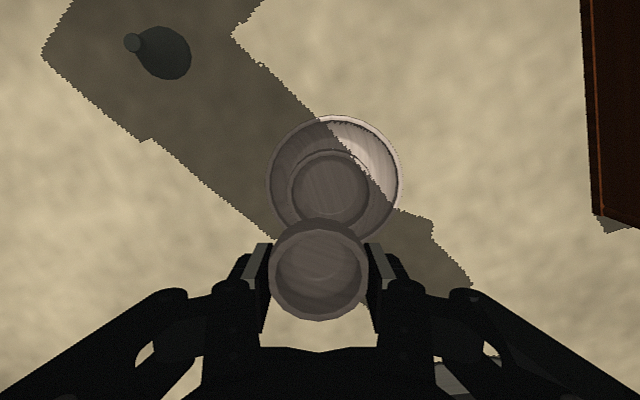

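Run:
```python
from h import *
w=load('w16')
im=w['frame'][100:260,240:430];im=np.clip(im.astype(float)*1.8,0,255).astype(np.uint8)
im=cv2.resize(im,None,fx=4,fy=4,interpolation=cv2.INTER_CUBIC)[:,:,::-1].copy()
th=np.linspace(0,2*np.pi,180)
for c,r,z,col in [((.4635,.2035),.033,.052,(0,255,0)),((.4635,.2035),.029,.052,(0,255,255)),((.463,.2065),.055,.034,(255,0,0))]:
    q=proj(w,np.c_[c[0]+r*np.cos(th),c[1]+r*np.sin(th),0*th+z]);print(q.min(0),q.max(0))
    cv2.polylines(im,[np.round((q-[240,100]+.5)*4).astype(np.int32)],True,col,1)
cv2.imwrite('pics/w16c.png',im)
```

```text
[285.3695733 149.6674261] [374.69278726 236.12521242]
[290.77174958 155.29608546] [369.25190405 231.24879006]
[263.17369087 114.73561831] [402.56500488 250.71649101]
```

View pics/w16c.png

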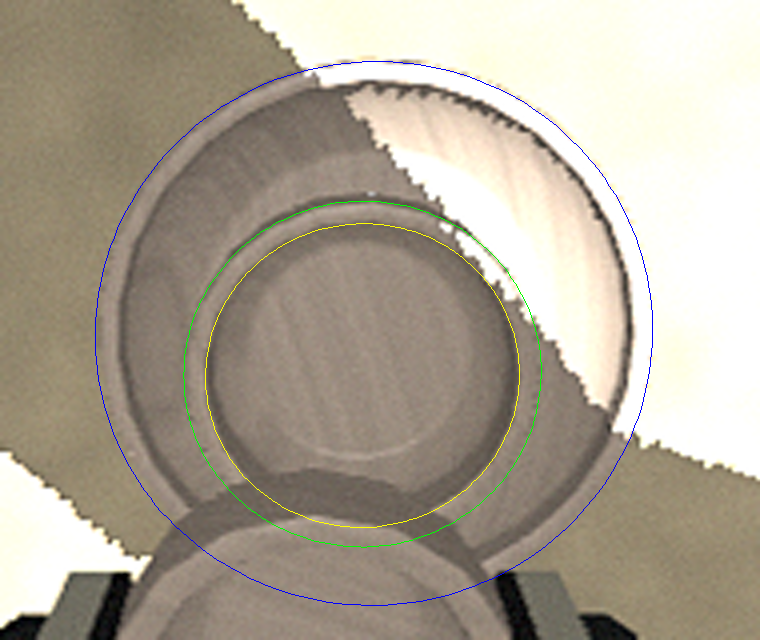

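Run:
```python
from h import *
w=load('w16')
p,e=fitbox(w,(268,223,368.5,321),.164,.022,(.467,.195));print(p,e)
d=np.array([.4635,.2035])-p
err([.4669+d[0],.195+d[1],.1])
```

```text
[0.46500746 0.19460788] [-2.63570843  1.3862952   2.62173183 -1.37153666]
t 13.65 pos [0.4666 0.1941 0.1456] ex [ 0.013 -0.018 -1.   ] ey [ 0.392  0.92  -0.011] F [-0.18  0.35 -1.04] w 0.0414 q1 [ 0.41  0.3  -0.14  1.12 -0.02  0.81]
need tool xyz [ 0.0454  0.009  -0.0059]
```

Call:
arm_command:
  motion:
    - {"x":0.005,"y":0.006,"z":-0.003,"roll":0,"fingers":0}
    - {"x":0.01,"y":0.004,"z":-0.003,"roll":0,"fingers":0}
    - {"x":0.012,"y":0,"z":-0.001,"roll":0,"fingers":0}
    - {"x":0.01,"y":0,"z":0,"roll":0,"fingers":0}
    - {"x":0.005,"y":0,"z":0,"roll":0,"fingers":0}
    - {"x":0,"y":0,"z":0,"roll":0,"fingers":0}

```text
clock: 14.15
eef_pos: [0.4636, 0.2009, 0.098]
tool_rot: [0.138, 0.687, -0.151, 0.697]
ft_force: [-0.9, -0.5, -1.8]
grip_width: 0.0415
```

Run:
```python
from h import *
err([.4655,.204,.0557])
```

```text
t 14.15 pos [0.4636 0.2009 0.098 ] ex [ 0.01  -0.021 -1.   ] ey [ 0.399  0.917 -0.015] F [-0.86 -0.54 -1.81] w 0.0415 q1 [ 0.42  0.35 -0.21  1.01 -0.02  0.83]
need tool xyz [ 0.0423  0.0042 -0.0003]
```

Call:
arm_command:
  motion:
    - {"x":0.006,"y":0.003,"z":0,"roll":0,"fingers":0}
    - {"x":0.008,"y":0.001,"z":0,"roll":0,"fingers":0}
    - {"x":0.006,"y":0,"z":0,"roll":0,"fingers":0}
    - {"x":0.003,"y":0,"z":0,"roll":0,"fingers":0}

```text
clock: 14.48
eef_pos: [0.4664, 0.2033, 0.0735]
tool_rot: [0.139, 0.687, -0.151, 0.697]
ft_force: [0.3, 0.2, -0.5]
grip_width: 0.0417
```

Run:
```python
from h import *
err([.4655,.204,.0557])
w=shot('wrist','w17.png')
```

```text
t 14.48 pos [0.4664 0.2033 0.0735] ex [ 0.012 -0.02  -1.   ] ey [ 0.402  0.916 -0.014] F [ 0.25  0.19 -0.49] w 0.0417 q1 [ 0.42  0.38 -0.23  0.95 -0.02  0.84]
need tool xyz [ 0.0177  0.0005 -0.0014]
```

View pics/w17.png

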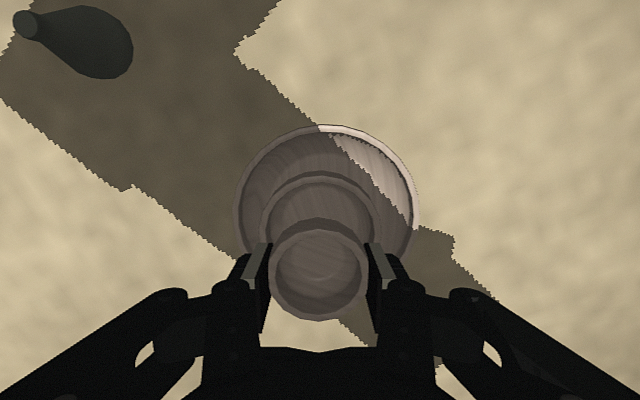

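Call:
arm_command:
  motion:
    - {"x":0.005,"y":0,"z":-0.001,"roll":0,"fingers":0}
    - {"x":0.005,"y":0,"z":-0.0005,"roll":0,"fingers":0}
    - {"x":0.003,"y":0,"z":0,"roll":0,"fingers":0}

```text
clock: 14.78
eef_pos: [0.4655, 0.2039, 0.0596]
tool_rot: [0.139, 0.686, -0.151, 0.698]
ft_force: [0.2, -0.7, -0.3]
grip_width: 0.0417
```

Run:
```python
from h import *
err([.4655,.204,.0557])
```

```text
t 14.78 pos [0.4655 0.2039 0.0596] ex [ 0.012 -0.02  -1.   ] ey [ 0.402  0.916 -0.013] F [ 0.24 -0.69 -0.34] w 0.0417 q1 [ 0.43  0.4  -0.25  0.92 -0.02  0.84]
need tool xyz [ 0.0039  0.0001 -0.0001]
```

Call:
arm_command:
  motion:
    - {"x":0.002,"y":0,"z":0,"roll":0,"fingers":0}
    - {"x":0.002,"y":0,"z":0,"roll":0,"fingers":0}

```text
clock: 14.95
eef_pos: [0.4654, 0.2039, 0.0551]
tool_rot: [0.139, 0.686, -0.151, 0.698]
ft_force: [-3.0, -0.9, 18.2]
grip_width: 0.0415
```

Run:
```python
from h import *
err([.4655,.204,.0557])
s=shot('scene','s18.png')
cv2.imwrite('pics/s18c.png',cv2.resize(s['frame'][90:250,330:490],None,fx=3.6,fy=3.6)[:,:,::-1])
```

```text
t 14.95 pos [0.4654 0.2039 0.0551] ex [ 0.012 -0.02  -1.   ] ey [ 0.402  0.916 -0.013] F [-3.03 -0.89 18.17] w 0.0415 q1 [ 0.43  0.4  -0.26  0.9  -0.02  0.84]
need tool xyz [-0.0006  0.0001  0.0001]
```

View pics/s18c.png

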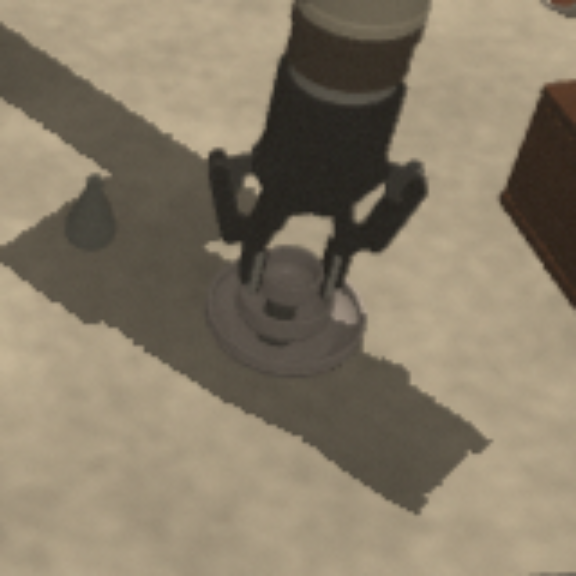

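Contact comes at the expected height, with 18 N at a TCP z of 0.055. I release gently and retreat.

Call:
arm_command:
  motion:
    - {"x":-0.001,"y":0,"z":0,"roll":0,"fingers":0}
    - {"x":0,"y":0,"z":0,"roll":0,"fingers":0.55}
    - {"x":0,"y":0,"z":0,"roll":0,"fingers":0.6}
    - {"x":0,"y":0,"z":0,"roll":0,"fingers":0.65}
    - {"x":-0.002,"y":0,"z":0,"roll":0,"fingers":0.7}
    - {"x":-0.004,"y":0,"z":0,"roll":0,"fingers":0.75}
    - {"x":-0.008,"y":0,"z":0,"roll":0,"fingers":0.8}
    - {"x":-0.015,"y":0,"z":0,"roll":0,"fingers":0.8}
    - {"x":-0.02,"y":0,"z":0,"roll":0,"fingers":0.8}
    - {"x":-0.025,"y":0,"z":0,"roll":0,"fingers":0.8}
    - {"x":-0.025,"y":0,"z":0,"roll":0,"fingers":0.8}
    - {"x":-0.02,"y":0,"z":0,"roll":0,"fingers":0.8}
    - {"x":0,"y":0,"z":0,"roll":0,"fingers":0.8}

```text
clock: 16.08
eef_pos: [0.4636, 0.2063, 0.1848]
tool_rot: [0.139, 0.686, -0.151, 0.698]
ft_force: [0.4, 0.2, 0.8]
grip_width: 0.0686
```

Run:
```python
from h import *
err([.4655,.204,.0557])
w=shot('wrist','w19.png')
s=shot('scene','s19.png')
im=w['frame'][90:300,220:450].copy()
im=cv2.resize(im,None,fx=3,fy=3,interpolation=cv2.INTER_CUBIC)[:,:,::-1]
im=np.clip(im.astype(float)*1.7,0,255).astype(np.uint8)
th=np.linspace(0,2*np.pi,180)
for c,r,z,col in [((.4635,.2035),.033,.052,(0,255,0)),((.4635,.2035),.022,.074,(0,0,255)),((.463,.2065),.055,.034,(255,0,0))]:
    q=proj(w,np.c_[c[0]+r*np.cos(th),c[1]+r*np.sin(th),0*th+z])
    cv2.polylines(im,[np.round((q-[220,90]+.5)*3).astype(np.int32)],True,col,1)
cv2.imwrite('pics/w19c.png',im)
cv2.imwrite('pics/s19c.png',cv2.resize(s['frame'][90:250,330:490],None,fx=3.6,fy=3.6)[:,:,::-1])
```

```text
t 16.08 pos [0.4636 0.2063 0.1848] ex [ 0.013 -0.02  -1.   ] ey [ 0.402  0.916 -0.013] F [0.38 0.2  0.82] w 0.0686 q1 [ 0.43  0.28 -0.07  1.22 -0.02  0.85]
need tool xyz [1.291e-01 3.000e-04 1.000e-04]
```

View pics/w19c.png

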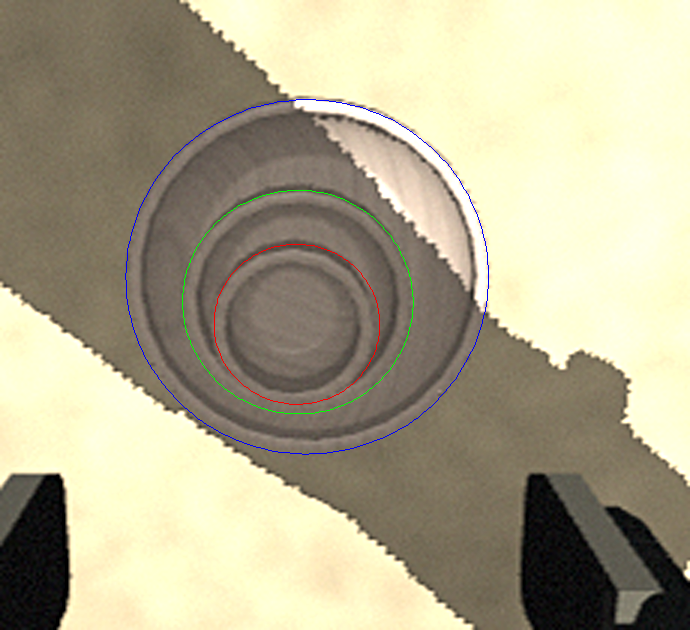

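View pics/s19c.png

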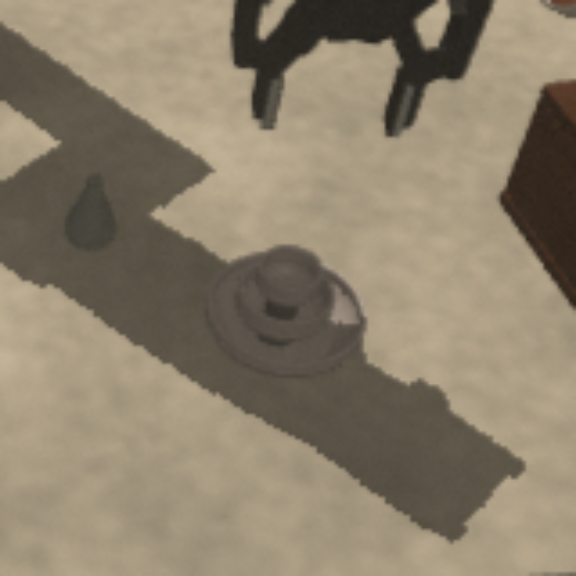

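All three rims match the seated-pose predictions within about 2 mm, and the arm is clear. I hand in.

```bash
python3 -c "
from workcell import job_done,get_obs
print(job_done(), get_obs()['clock'])"
```

```text
the job is handed in; nothing more can be done
the job is handed in; nothing more can be done
```

I nested the plain steel domes in place: the medium one in the large one, and the small one in the medium one. Both were lowered until they touched bottom, at 21 N and 18 N on the wrist and within 1 mm of the expected seat height, and only then let go. I left the brown and orange look-alikes alone. I handed the job in at about 16 s on the robot's clock; no verdict was reported.

- **Final position:** in the last wrist picture all three rims fit their predicted seated outlines to about 2 mm. The medium dome is about 3 mm off the large one's centre, and the small one about 1–2 mm off the medium's. The domes look level, and the gripper is about 10 cm clear.
- **Disagreements:** the single-picture estimates of the dome positions differed by up to about 6 mm for the large dome and 2–3 mm for the medium, well inside the tolerances. The tool also tilted by up to about 2° during moves, with no visible effect on the placing.
- **Not measured:** I judged level and at rest only by eye from the pictures, and the large dome's shift from its start was within what the measurements could resolve.

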